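# Empty the pen scoops into the desk chest and nest them

### The job

Put the marker pens away: pull the upper drawer of the small wooden chest nearest the robot fully open, then take the scoop trays from largest to smallest: lift each by its back, tip it lip-down over the drawer to about 45 degrees (never past 65) so that its pens roll in, bring it level, and set it down, the largest on the desk, each smaller one straight inside the one before, right down on its floor. Also put any pen that lies loose on the desk into the drawer. Finally push the drawer fully shut on all the pens, and leave the mouse, spectacles and brass desk wedge alone.

Things in the scene. Friction and masses are not known exactly. Their poses are not given: they have to be found in the camera images.
- chest: Dark wooden desk chest in front of the robot (a like one far back is not used), 161 x 248 x 115 mm (x, y, z), fixed, two drawers one above the other; origin at the centre of its underside; its front faces its own -x. Front edge of its top board at x = -67 mm, top at z = 115 mm. Only the upper drawer moves.
- chest_drawer_2 (a joint): Upper drawer: 0 is shut, 0.095 m fully open; slides toward the chest's -x with light friction (under 1 N), no spring, stays where it is left.
- drawer_knob (a point): Brass knob of the upper drawer: a level round stub 18 mm in diameter and 16 mm long on the middle of the drawer's front; this point is on its axis, 6 mm from its outer end, 42 mm below the chest's top; it moves with the drawer. The top board overhangs the drawer's front by 3 mm, so 13 mm of the stub can be taken from above. Axes as the chest's.
- drawer_in (a point): Centre of the upper drawer's inner floor; it moves with the drawer. The inside is 118 mm (x) by 210 mm (y), side walls 34 mm and front wall 40 mm above this floor, front wall 8 mm thick. With the drawer fully open the inside from x = -59 to +25 mm is clear of the chest's top board from above. Axes as the chest's.
- tray_large: Plain light-wood scoop tray, largest of the set, 134 mm deep (x) by 184 mm wide (y), 0.14 kg. Level floor 4 mm thick, sloping lip along its -x end, end boards 5 mm thick at +-y, upright back board at +x, 9 mm thick and 46 mm high, to be pinched at the middle of its top edge. Origin: centre of the footprint, on the underside; +x points from lip to back.
- tray_medium: Plain light-wood scoop tray, middle of the set, 110 mm deep (x) by 160 mm wide (y), 0.14 kg. Level floor 4 mm thick, sloping lip along its -x end, end boards 5 mm thick at +-y, upright back board at +x, 9 mm thick and 68 mm high, to be pinched at the middle of its top edge. Origin: centre of the footprint, on the underside; +x points from lip to back. May be absent.
- tray_small: Plain light-wood scoop tray, smallest of the set, 86 mm deep (x) by 136 mm wide (y), 0.14 kg. Level floor 4 mm thick, sloping lip along its -x end, end boards 5 mm thick at +-y, upright back board at +x, 9 mm thick and 90 mm high, to be pinched at the middle of its top edge. Origin: centre of the footprint, on the underside; +x points from lip to back. May be absent.
- tray_large_lip (a point): Middle of the upper edge of the lip of tray_large, where pens roll off: 21 mm above the underside, at the tray's -x end. The lip rises 17 mm over 42 mm (22 degrees), the floor behind it is level. End boards rise from here to 30 mm where the lip meets the floor, and on to 10 mm under the top of the back. Axes as the tray's.
- tray_medium_lip (a point): Middle of the upper edge of the lip of tray_medium, where pens roll off: 21 mm above the underside, at the tray's -x end. The lip rises 17 mm over 42 mm (22 degrees), the floor behind it is level. End boards rise from here to 30 mm where the lip meets the floor, and on to 10 mm under the top of the back. Axes as the tray's.
- tray_small_lip (a point): Middle of the upper edge of the lip of tray_small, where pens roll off: 21 mm above the underside, at the tray's -x end. The lip rises 17 mm over 42 mm (22 degrees), the floor behind it is level. End boards rise from here to 30 mm where the lip meets the floor, and on to 10 mm under the top of the back. Axes as the tray's.
- tray_large_grip (a point): Middle of the top edge of the back board of tray_large: its highest point, halfway through the board's thickness, d/2 - 4.5 mm toward +x from the origin (d: the tray's depth). Pens on the floor reach 20 mm above the underside. Axes as the tray's. The medium tray fits in with 7 mm to spare all round when its origin is 4.5 mm nearer the lip than this tray's.
- tray_medium_grip (a point): Middle of the top edge of the back board of tray_medium: its highest point, halfway through the board's thickness, d/2 - 4.5 mm toward +x from the origin (d: the tray's depth). Pens on the floor reach 20 mm above the underside. Axes as the tray's. In the large tray its back stands 26 mm above that one's back. The small tray fits in it likewise: 7 mm to spare, origin 4.5 mm nearer the lip.
- tray_small_grip (a point): Middle of the top edge of the back board of tray_small: its highest point, halfway through the board's thickness, d/2 - 4.5 mm toward +x from the origin (d: the tray's depth). Pens on the floor reach 20 mm above the underside. Axes as the tray's. In the medium tray its back stands 26 mm above that one's. With no medium tray it goes into the large one, origin 4 to 9 mm nearer the lip.
- marker_l1: Round marker pen, grey barrel and black cap, 112 mm long (its y axis), 16 mm thick, 0.02 kg, origin at its centre. At the start it lies in the large tray, along its width, on the floor.
- marker_l2: Round marker pen, grey barrel and black cap, 112 mm long (its y axis), 16 mm thick, 0.02 kg, origin at its centre. At the start it lies in the large tray, along its width, on the floor. May be absent.
- marker_l3: Round marker pen, grey barrel and black cap, 112 mm long (its y axis), 16 mm thick, 0.02 kg, origin at its centre. At the start it lies in the large tray, along its width, on the floor. May be absent.
- marker_m1: Round marker pen, grey barrel and black cap, 112 mm long (its y axis), 16 mm thick, 0.02 kg, origin at its centre. At the start it lies in the medium tray, along its width, on the floor; if that tray is absent, loose on the desk. May be absent.
- marker_m2: Round marker pen, grey barrel and black cap, 112 mm long (its y axis), 16 mm thick, 0.02 kg, origin at its centre. At the start it lies in the medium tray, along its width, on the floor; if that tray is absent, loose on the desk. May be absent.
- marker_s1: Round marker pen, grey barrel and black cap, 112 mm long (its y axis), 16 mm thick, 0.02 kg, origin at its centre. At the start it lies in the small tray, along its width, on the floor; if that tray is absent, loose on the desk.
- mouse: Black computer mouse, 104 x 62 x 45 mm, on the desk between the robot and the chest; leave it alone. Origin: centre of the underside.
- spectacles: Folded reading spectacles standing on their rims, 17 x 127 x 41 mm, on the desk between the robot and the chest; leave them alone. Origin: centre of the underside.
- card_holder: Brass desk wedge, 48 x 200 x 54 mm, on the desk to the right of the chest; leave it alone. Origin: centre of the underside.
There are look-alikes about, which are no part of the job. Leave any pink look-alike of the tray_small alone.

How it is judged (in metres and radians):
On the way, in this order (a step that is already met when the one before it is completed fails the run):
1. the upper drawer is pulled open (over 80 mm) (value of joint chest_drawer_2 above 0.08 m), for 0.2 s.
2. the large tray is tipped 35 to 63 degrees with its lip over the open drawer (angle between tray_large's own z axis and vertical between 0.6 and 1.1 rad and x of tray_large_lip in the frame of drawer_in between -0.07 and 0.08 m and y of tray_large_lip in the frame of drawer_in between -0.09 and 0.09 m and z of tray_large_lip in the frame of drawer_in between 0 and 0.16 m), for 0.2 s.
3. the large tray is level on the desk again and its pens are in the drawer (angle between tray_large's own z axis and vertical below 0.08 rad and height (world z) of tray_large below 0.012 m and x of marker_l1 in the frame of drawer_in between -0.06 and 0.06 m and y of marker_l1 in the frame of drawer_in between -0.105 and 0.105 m and z of marker_l1 in the frame of drawer_in between -0.002 and 0.04 m and x of marker_l2 in the frame of drawer_in between -0.06 and 0.06 m and y of marker_l2 in the frame of drawer_in between -0.105 and 0.105 m and z of marker_l2 in the frame of drawer_in between -0.002 and 0.04 m and x of marker_l3 in the frame of drawer_in between -0.06 and 0.06 m and y of marker_l3 in the frame of drawer_in between -0.105 and 0.105 m and z of marker_l3 in the frame of drawer_in between -0.002 and 0.04 m), for 0.2 s.
4. the medium tray is tipped 35 to 63 degrees with its lip over the open drawer (angle between tray_medium's own z axis and vertical between 0.6 and 1.1 rad and x of tray_medium_lip in the frame of drawer_in between -0.07 and 0.08 m and y of tray_medium_lip in the frame of drawer_in between -0.09 and 0.09 m and z of tray_medium_lip in the frame of drawer_in between 0 and 0.16 m), for 0.2 s.
5. the medium tray is nested in the large one (x of tray_medium in the frame of tray_large between -0.04 and 0.035 m and y of tray_medium in the frame of tray_large between -0.03 and 0.03 m and z of tray_medium in the frame of tray_large between 0.001 and 0.0085 m and angle between the z axis of tray_medium and the z axis of tray_large, either way round below 0.07 rad), for 0.2 s.
6. the small tray is tipped 35 to 63 degrees with its lip over the open drawer (angle between tray_small's own z axis and vertical between 0.6 and 1.1 rad and x of tray_small_lip in the frame of drawer_in between -0.07 and 0.08 m and y of tray_small_lip in the frame of drawer_in between -0.09 and 0.09 m and z of tray_small_lip in the frame of drawer_in between 0 and 0.16 m), for 0.2 s.
7. the small tray is nested in the set (x of tray_small in the frame of tray_large between -0.04 and 0.035 m and y of tray_small in the frame of tray_large between -0.03 and 0.03 m and z of tray_small in the frame of tray_large between 0.001 and 0.0125 m and angle between the z axis of tray_small and the z axis of tray_large, either way round below 0.07 rad), for 0.2 s.
8. the drawer is pushed fully shut with all the pens in it (value of joint chest_drawer_2 below 0.005 m and x of marker_l1 in the frame of drawer_in between -0.06 and 0.06 m and y of marker_l1 in the frame of drawer_in between -0.105 and 0.105 m and z of marker_l1 in the frame of drawer_in between -0.002 and 0.04 m and x of marker_l2 in the frame of drawer_in between -0.06 and 0.06 m and y of marker_l2 in the frame of drawer_in between -0.105 and 0.105 m and z of marker_l2 in the frame of drawer_in between -0.002 and 0.04 m and x of marker_l3 in the frame of drawer_in between -0.06 and 0.06 m and y of marker_l3 in the frame of drawer_in between -0.105 and 0.105 m and z of marker_l3 in the frame of drawer_in between -0.002 and 0.04 m and x of marker_m1 in the frame of drawer_in between -0.06 and 0.06 m and y of marker_m1 in the frame of drawer_in between -0.105 and 0.105 m and z of marker_m1 in the frame of drawer_in between -0.002 and 0.04 m and x of marker_m2 in the frame of drawer_in between -0.06 and 0.06 m and y of marker_m2 in the frame of drawer_in between -0.105 and 0.105 m and z of marker_m2 in the frame of drawer_in between -0.002 and 0.04 m and x of marker_s1 in the frame of drawer_in between -0.06 and 0.06 m and y of marker_s1 in the frame of drawer_in between -0.105 and 0.105 m and z of marker_s1 in the frame of drawer_in between -0.002 and 0.04 m), for 0.2 s.
At the end, for the whole second after the job is handed in: All pens lie inside the upper drawer, the drawer is shut (within 5 mm), the large tray stands level on the desk (within 5 degrees), and every smaller tray that is present lies level inside it, in size order, each with its underside on the floor of the next larger one (within about 4 mm), at rest (all of step 5 and all of step 7 and all of step 8 and angle between tray_large's own z axis and vertical below 0.08 rad and height (world z) of tray_large below 0.012 m and linear speed of each of tray_large, tray_medium, tray_small below 0.02 m/s); the robot touches nothing.
It fails at once if a tray is tipped past 69 degrees or turned over (angle between any of tray_large, tray_medium, tray_small's own z axis and vertical above 1.2 rad).
It fails at once if the mouse, spectacles or brass desk wedge is moved more than 30 mm (distance of any of mouse, spectacles, card_holder from where it was at the start of the episode above 0.03 m).
Of tray_medium, tray_small only 1 to 2 are there at a start; the rules pass over those that are not, and their reading is None.
Of marker_l2, marker_l3, marker_m2 only 1 to 3 are there at a start; the rules pass over those that are not, and their reading is None.
At some moment in a run one of tray_large, tray_medium, tray_small may be knocked a few centimetres aside while the robot is not near it.
It also fails if it takes over 210 s, if anything falls off the work surface, if the arm or the gripper's body presses on something with over 40 N, if the wrist force passes 120 N, or if a joint passes its speed limit or range.

### The arm

A 6-joint arm with a two-finger parallel gripper is mounted at the origin on the work surface; the furniture and walls round the work are solid. World frame = base frame: x ahead of the robot, y to its left, z up, the work surface at z = 0. Lengths are in m, angles in degrees, forces in N, time in s.
With the tool pointing down it reaches from about 0.3 to 0.75 m from the base axis. Payload 8.5 kg.
Tool frame: the origin (TCP) lies midway between the tips of the shut fingers; the grasp point (between the pads) lies env.tcp_to_grasp behind it (env.tcp_to_grasp is the distance from the TCP to the grasp point, in m); z points along the fingers, y is the line along which they close (so a half turn about z gives the same grasp; the last joint's range is limited). The gripper opens to 85 mm and grips with 20 to 120 N. Pads are 22 mm wide; open, the fingers measure 114 mm over their backs; the gripper's body (76 mm by 85 mm) begins 54 mm behind the grasp point. The pads swing forward as they close: fully open they stand 13 mm farther back than shut.
Start: joints at [-81.434, 21.807, 74.336, -0, 83.858, -12.336], TCP at [0.196, -0.514, 0.231] pointing down, gripper open.
Joint ranges: [-178.18, 178.18], [-50.72, 133.34], [12.68, 142.11], [-81.47, 261.47], [9.98, 163.14], [-165.26, 165.26]. Speed limits (degrees/s): [136.94, 136.94, 180, 180, 180, 180].

### API

Orientations are given as a 3x3 rotation matrix whose columns are the frame's x, y, z axes.
In Python, from rig import observe, optics, job, env gives the robot as it stands. The module is installed in compiled form; this text tells all that it offers.
- The arm moves only by the shell command python3 -m jog 'ROWS' [FORCE]. ROWS is JSON, a list of rows, each a list of 7 numbers: the turn, a rotation vector about the tool's x, y, z in rad, then the shift along the tool's x, y, z in m, then the opening in per cent of the stroke, from 0 (shut) to 100 (fully open). A call has 1 to 10 rows; each row shifts and turns the commanded pose from where the row before left it, along the tool's axes as they then stand; what a row does not reach is not made up. A row lasts 1/8 s, in which the tool goes at most 62.5 mm and 10.7 degrees, less where a joint would pass 70% of its speed; a pose out of reach is approached as far as the arm can. A call is refused whole if a number of a shift passes 0.0625 or a number of a turn 0.188, either way. A call with a gripper value outside its range is refused whole. The fingers move at their own pace and stop on an object; FORCE is the grip in N (left out, the last holds). Time passes only in rows, so rows that do not move let the fingers close. It gives the time, the measured TCP pose, the force, the opening and the grip force at its end, in the units of the state.
- observe(): the state, without advancing time (a new reading comes with each control period).
- optics.get_image(name): name is "scene" or "top" or "wrist"; returns a dict with "pixels" (420x560x3 uint8, red, green, blue), "mtx" (3x3 intrinsics, pixels), "dist_coeffs" ([k1, k2, p1, p2, k3] as OpenCV has them; the pictures are not rectified), "rvec" (rotation vector, rad) and "tvec" (3), from world to camera coordinates, as OpenCV has them. Camera axes: x right, y down, z forward; pixel columns grow to the right and rows downward; lengths in m; the calibration is good to about 2 mm. A picture is of the moment at which its call begins. There is no depth.
- job.close_job(): hands the job in; it is judged then, once.
The state is a dict: "time_s": time; "q": joint angles; "qvel": joint speeds; "joint_efforts": joint torques, N m; "position": TCP position; "tool_rot": TCP orientation; "ft_force": force on the tool from outside, world axes, zero at the start; "wrist_torque": the same for the moment, N m; "grip_width": finger opening in m; "gripper_force": force on a finger pad.
Only numpy, scipy, OpenCV 4.12 (cv2) and the standard library are available. Lean on these libraries where they do the work, as an engineer would, in place of code of your own. Each camera call takes 0.05 s, during which the arm holds its last target. There are 200 camera calls.

## Working session

There is one attempt and no reset: what is moved stays moved. The work goes in short steps, Python scripts to look and compute and a shell command to move; the robot and the scene stay as the last step left them, time stands still between calls to the robot, and variables do not carry over. Pictures are saved under pics/ and viewed, at most 14 in all, crops included, and the job is handed in when it is done.

```bash
mkdir -p pics
cat > h.py <<'E'
import numpy as np, cv2
from rig import observe, optics, job, env
def cam(n,save=None):
    c=optics.get_image(n)
    if save: cv2.imwrite('pics/'+save,c['pixels'][:,:,::-1])
    return c
def ray(c,uv):
    p=cv2.undistortPoints(np.array([[uv]],float),np.array(c['mtx'],float),np.array(c['dist_coeffs'],float))[0,0]
    R=cv2.Rodrigues(np.array(c['rvec'],float))[0];t=np.array(c['tvec'],float).ravel()
    return -R.T@t, R.T@np.array([p[0],p[1],1])
def plane(c,uv,z):
    o,d=ray(c,uv);return o+d*(z-o[2])/d[2]
def proj(c,P):
    return cv2.projectPoints(np.array(P,float).reshape(-1,3),np.array(c['rvec'],float),np.array(c['tvec'],float),np.array(c['mtx'],float),np.array(c['dist_coeffs'],float))[0][:,0]
E
python3 - <<'E'
from h import *
np.set_printoptions(precision=3,suppress=True)
for n in('scene','top'):
    c=cam(n,n+'0.png');o,d=ray(c,(280,210));print(n,o,d)
s=observe();print(s['time_s'],s['tool_rot'],s['position'],s['ft_force'],env.tcp_to_grasp,s['grip_width'])
E
```

```text
scene [-0.464  0.544  1.004] [ 0.636 -0.393 -0.664]
top [ 0.353 -0.007  1.423] [ 0.065 -0.036 -0.997]
0.1 [[ 0.934  0.357 -0.   ]
 [ 0.357 -0.934  0.001]
 [ 0.    -0.001 -1.   ]] [ 0.196 -0.514  0.231] [ 0.016 -0.263 -0.378] 0.0187 0.08571670488886562
```

View pics/top0.png

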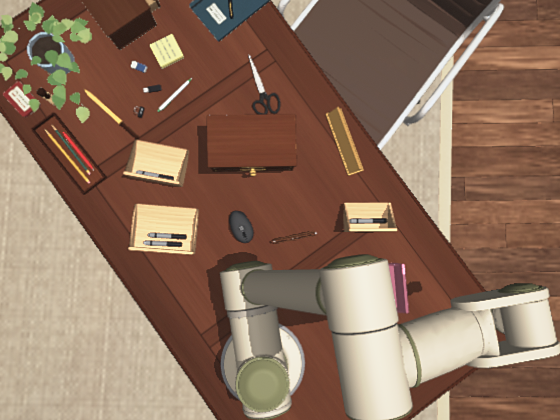

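View pics/scene0.png

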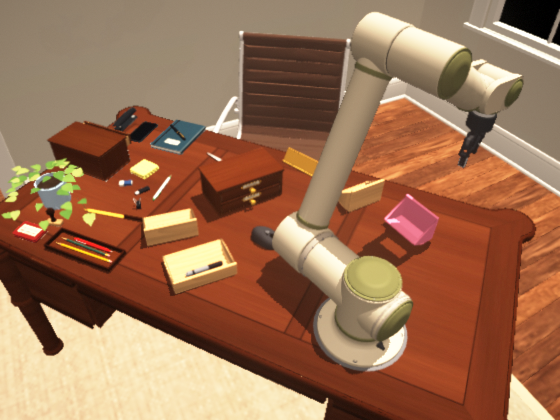

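The top view shows the large tray at (163,229) with 2 pens, the medium at (157,162) with 1 pen and the small at (369,217) with 1 pen. The chest is at (252,142) with its knob at (252,172), the mouse is at (241,226) and the spectacles are at (294,237). The pink look-alike is at (398,288).

Run:
```python
import cv2,numpy as np
a=cv2.imread('pics/top0.png')
f=lambda i:cv2.resize(i,None,fx=4,fy=4,interpolation=cv2.INTER_CUBIC)
L=f(a[130:270,115:215]);R=f(a[190:260,330:430]);C=f(a[105:190,200:300])
can=np.zeros((600,800,3),np.uint8);can[:560,:400]=L;can[:280,400:]=R;can[280:600,400:]=C[:320]
cv2.imwrite('pics/z0.png',can)
```

```text
(no output)
```

View pics/z0.png

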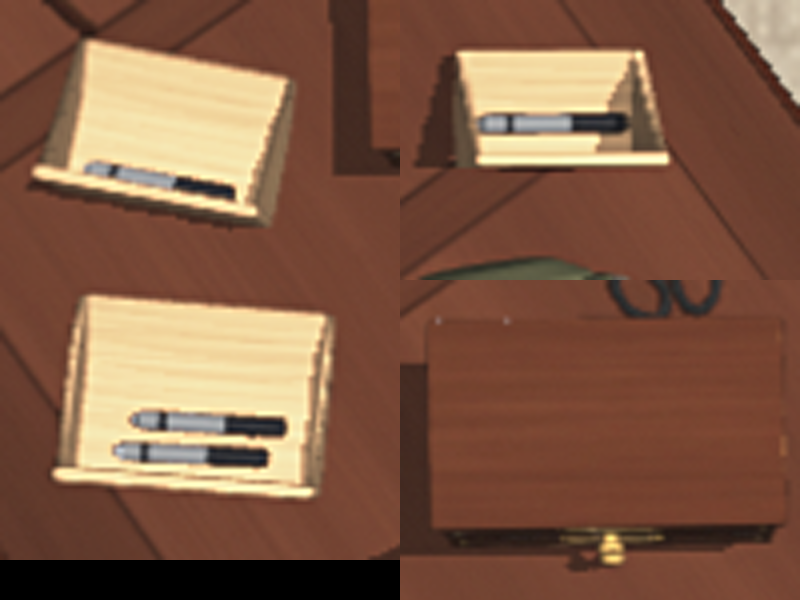

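The backs of all three trays face the robot and the lips face +x. The top edges of the backs and the corners of the chest's top are clear enough to measure.

Run:
```python
from h import *
np.set_printoptions(precision=4,suppress=True)
c=cam('top')
def p(n,z,*uv):
    P=np.array([plane(c,u,z) for u in uv])
    print(n,P[:,:2].tolist() and P[:,:2].round(4).tolist(),'mean',P.mean(0)[:2],'yaw',np.degrees(np.arctan2(*(P[-1]-P[0])[[1,0]])),'len',np.linalg.norm(P[-1]-P[0]))
p('chest top L-R back',.115,(207.5,114.5),(295.75,114.5)); p('chest front',.115,(208.2,166.5),(295.75,166))
p('knob',.073,(253.2,172.5))
p('large',.046,(128.75,249.5),(194,254)); p('med',.068,(123.5,173),(182,184)); p('small',.09,(349.2,229.5),(397,229.3))
p('mouse',.02,(241,226)); p('spec',.02,(271,240),(318,233)); p('wedge',.03,(335,110),(355,172)); p('pink',.05,(390,265),(405,310))
```

```text
chest top L-R back [[0.7073, 0.1437], [0.7059, -0.1024]] mean [0.7066 0.0206] yaw -90.31830679844687 len 0.2461052068731404
chest front [[0.5615, 0.1426], [0.5607, -0.1002]] mean [0.5611 0.0212] yaw -90.18062016266441 len 0.24273517584203191
knob [[0.5498, 0.0192]] mean [0.5498 0.0192] yaw 0.0 len 0.0
large [[0.3351, 0.3767], [0.3192, 0.1919]] mean [0.3271 0.2843] yaw -94.89628448693489 len 0.18546224625624982
med [[0.5521, 0.3869], [0.5192, 0.2225]] mean [0.5357 0.3047] yaw -101.30627091698962 len 0.16768172132908934
small [[0.3828, -0.2497], [0.3818, -0.3844]] mean [ 0.3823 -0.317 ] yaw -90.43262671182046 len 0.13473816105236114
mouse [[0.3987, 0.0578]] mean [0.3987 0.0578] yaw 0.0 len 0.0
spec [[0.3563, -0.0302], [0.3752, -0.1696]] mean [ 0.3658 -0.0999] yaw -82.29473643346869 len 0.14065656151788297
wedge [[0.7415, -0.2262], [0.5544, -0.2819]] mean [ 0.648  -0.2541] yaw -163.42603155356977 len 0.1951468313689451
pink [[0.2801, -0.3721], [0.1519, -0.4106]] mean [ 0.216  -0.3913] yaw -163.28373673570698 len 0.13380083018804576
```

```bash
python3 -m jog '[[0,0,0.1825,0,0,0,60],[0,0,0.1825,0,0,0,60],[0,0,0,0.029,-0.0445,0,60],[0,0,0,0.029,-0.0445,0,60],[0,0,0,0.029,-0.0445,0,60],[0,0,0,0.029,-0.0445,0,60],[0,0,0,0.029,-0.0445,0,60],[0,0,0,0.029,-0.0445,0,60],[0,0,0,0.029,-0.0445,0,60],[0,0,0,0.029,-0.0445,0,60]]'
python3 -m jog '[[0,0,0,0.029,-0.0445,0,60],[0,0,0,0.029,-0.0445,0,60],[0,0,0,0.029,-0.0445,0,60],[0,0,0,0.029,-0.0445,0,60],[0,0,0,0,0,0.02,60],[0,0,0,0,0,0,60]]'
python3 - <<'E'
from h import *
cam('wrist','w0.png')
c=cam('top','top1.png')
E
```

```text
time_s: 1.4
position: [0.4289, -0.1562, 0.2313]
tool_rot: [[1.0, -0.0, 0.0], [-0.0, -1.0, -0.0], [0.0, 0.0, -1.0]]
ft_force: [0.5, -0.1, 0.0]
grip_width: 0.0511
gripper_force: 0.0
time_s: 2.15
position: [0.5437, 0.0206, 0.21]
tool_rot: [[1.0, 0.001, -0.004], [0.001, -1.0, 0.001], [-0.004, -0.001, -1.0]]
ft_force: [-0.1, 0.8, 0.7]
grip_width: 0.051
gripper_force: 0.0
```

View pics/w0.png

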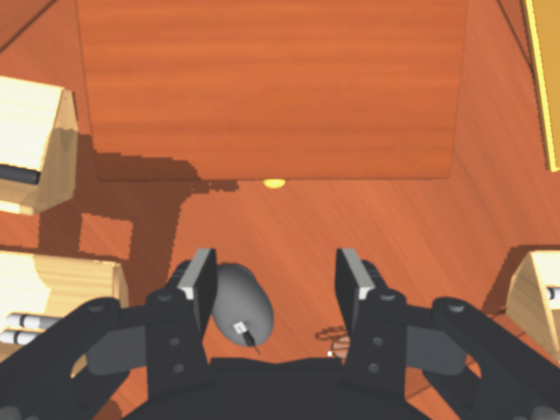

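The wrist view shows the front edge of the chest's top running from (97,181) to (451,178), and the knob end at (274,184).

Run:
```python
from h import *
np.set_printoptions(precision=4,suppress=True)
c=cam('wrist')
for u,z in[((97,181),.115),((451,178),.115),((274,180),.115),((274,187),.073),((274,187),.064)]:print(u,z,plane(c,u,z))
```

```text
(97, 181) 0.115 [0.5637 0.1461 0.115 ]
(451, 178) 0.115 [ 0.5658 -0.1039  0.115 ]
(274, 180) 0.115 [0.5642 0.0209 0.115 ]
(274, 187) 0.073 [0.5498 0.0211 0.073 ]
(274, 187) 0.064 [0.5478 0.0211 0.064 ]
```

```bash
python3 -m jog '[[0,0,0,0.004,0,0.03,60],[0,0,0,0,0,0.04,60],[0,0,0,0,0,0.04,60],[0,0,0,0,0,0.03,60],[0,0,0,0,0,0.014,60],[0,0,0,0,0,0,60],[0,0,0,0,0,0,10],[0,0,0,0,0,0,10],[0,0,0,0,0,0,10]]' 50
```

```text
time_s: 3.42
position: [0.5485, 0.0225, 0.0587]
tool_rot: [[1.0, -0.0, 0.002], [-0.0, -1.0, 0.004], [0.002, -0.004, -1.0]]
ft_force: [-2.5, 15.2, 5.8]
grip_width: 0.0154
gripper_force: 48.7
```

```bash
python3 -m jog '[[0,0,0,-0.012,0,0,10],[0,0,0,-0.014,0,0,10],[0,0,0,-0.014,0,0,10],[0,0,0,-0.014,0,0,10],[0,0,0,-0.014,0,0,10],[0,0,0,-0.014,0,0,10],[0,0,0,-0.01,0,0,10],[0,0,0,-0.004,0,0,10],[0,0,0,0,0,0,10]]'
```

```text
time_s: 4.55
position: [0.4535, 0.0218, 0.0587]
tool_rot: [[1.0, -0.001, 0.005], [-0.001, -1.0, 0.003], [0.005, -0.003, -1.0]]
ft_force: [1.7, 14.8, 5.8]
grip_width: 0.0157
gripper_force: 49.3
```

```bash
python3 -m jog '[[0,0,0,0,0,0,60],[0,0,0,0,0,0,60],[0,0,0,0,0,0,60],[0,0,0,0,0,-0.04,60],[0,0,0,0,0,-0.05,60],[0,0,0,0,0,-0.05,60],[0,0,0,-0.02,-0.044,-0.01,40],[0,0,0,-0.02,-0.044,0,40],[0,0,0,-0.02,-0.044,0,40],[0,0,0,-0.02,-0.044,0,40]]'
python3 -m jog '[[0,0,0,-0.02,-0.044,0,40],[0,0,0,-0.022,-0.043,0,40],[0,0,-0.1855,0,0,0,40],[0,0,-0.1855,0,0,0,40],[0,0,-0.1855,0,0,0,40],[0,0,-0.1855,0,0,0,40],[0,0,-0.1855,0,0,0,40],[0,0,-0.1855,0,0,0,40],[0,0,-0.1855,0,0,0,40],[0,0,-0.1855,0,0,0,40]]'
python3 - <<'E'
from h import *
cam('wrist','w1.png'); cam('scene','scene1.png')
E
```

```text
time_s: 5.8
position: [0.3717, 0.1973, 0.2075]
tool_rot: [[1.0, -0.001, 0.001], [-0.001, -1.0, 0.0], [0.001, -0.0, -1.0]]
ft_force: [0.4, -1.0, 0.6]
grip_width: 0.034
gripper_force: 0.0
time_s: 7.05
position: [0.3304, 0.283, 0.2073]
tool_rot: [[0.081, 0.997, 0.0], [0.997, -0.081, -0.0], [-0.0, 0.0, -1.0]]
ft_force: [-0.2, -1.1, -1.1]
grip_width: 0.0344
gripper_force: 0.0
```

View pics/w1.png

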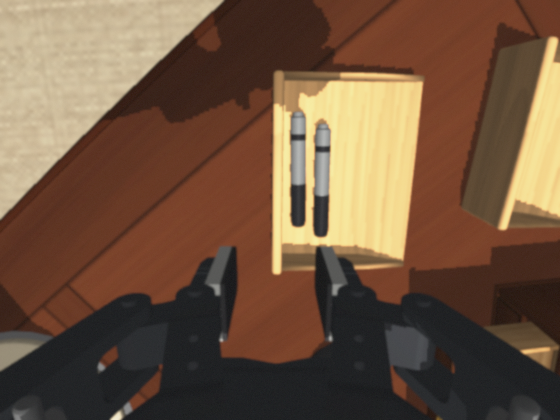

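The wrist view shows the large tray's back edge from (279,72) to (277,272), with two pens beside it. The nearest pen is centred at u≈298, close to the back board, so the fingers must stay above pen height.

```bash
cat >> h.py <<'E'
def edge(c,a,b,z):
    A,B=plane(c,a,z),plane(c,b,z);s=observe();T=np.array(s['tool_rot']);m=(A+B)/2
    d=m-np.array(s['position']);v=T.T@(B-A)
    print('mid',m.round(4),'len',np.linalg.norm(A-B).round(4),'yaw',np.degrees(np.arctan2(*(A-B)[[1,0]])).round(2),'tool shift',(T.T@d).round(4),'edge in tool deg',np.degrees(np.arctan2(v[1],v[0])).round(2))
E
python3 - <<'E'
from h import *
c=cam('wrist'); edge(c,(279,72),(277.5,272),.046)
for u in((298,110),(298,226)):print(plane(c,u,.02))
E
```

```text
mid [0.3345 0.2892 0.046 ] len 0.1796 yaw 84.78 tool shift [0.0065 0.0035 0.1614] edge in tool deg -179.97
[0.35763252 0.34669468 0.02      ]
[0.34988153 0.23525463 0.02      ]
```

```bash
python3 -m jog '[[0,0,0,0.0065,0.0035,0.03,40],[0,0,0,0,0,0.045,40],[0,0,0,0,0,0.045,40],[0,0,0,0,0,0.04,40],[0,0,0,0,0,0.021,40],[0,0,0,0,0,0,40],[0,0,0,0,0,0,0],[0,0,0,0,0,0,0],[0,0,0,0,0,0,0],[0,0,0,0,0,0,0]]' 80
```

```text
time_s: 8.45
position: [0.335, 0.2896, 0.0275]
tool_rot: [[0.088, 0.996, 0.002], [0.996, -0.088, 0.001], [0.001, 0.002, -1.0]]
ft_force: [-1.1, -1.2, 7.0]
grip_width: 0.0069
gripper_force: 79.2
```

```bash
python3 -m jog '[[0,0,0,0,0,-0.01,0],[0,0,0,0,0,-0.02,0],[0,0,0,0,0,-0.03,0],[0,0,0,0,0,-0.03,0],[0,0,0,0,0,-0.03,0],[0,0,0,0,0,-0.03,0],[0,0,0,0,0,-0.02,0],[0,0,-0.03,0,0,-0.01,0],[0,0,-0.03,0,0,0,0],[0,0,-0.028,0,0,0,0]]'
python3 -m jog '[[0,0,0,-0.01,0.002,0,0],[0,0,0,-0.02,0.004,0,0],[0,0,0,-0.03,0.006,0,0],[0,0,0,-0.035,0.006,0,0],[0,0,0,-0.035,0.006,0,0],[0,0,0,-0.035,0.006,0,0],[0,0,0,-0.035,0.006,0,0],[0,0,0,-0.03,0.006,0,0],[0,0,0,-0.02,0.004,0,0],[0,0,0,-0.01,0.002,0,0]]'
python3 - <<'E'
from h import *
cam('wrist','w2.png'); cam('top','top2.png'); print(observe()['q'])
E
```

```text
time_s: 9.7
position: [0.334, 0.2892, 0.2056]
tool_rot: [[-0.003, 1.0, -0.001], [1.0, 0.003, -0.001], [-0.001, -0.001, -1.0]]
ft_force: [-0.3, -1.0, -1.2]
grip_width: 0.0073
gripper_force: 78.3
time_s: 10.95
position: [0.3825, 0.0283, 0.206]
tool_rot: [[0.001, 1.0, -0.001], [1.0, -0.001, 0.0], [0.0, -0.001, -1.0]]
ft_force: [0.4, 0.4, -2.1]
grip_width: 0.0068
gripper_force: 78.3
[-1.35306039e+01  6.36747262e+00  1.00487079e+02 -3.03096741e-03
  7.31785404e+01 -1.35064256e+01]
```

View pics/w2.png

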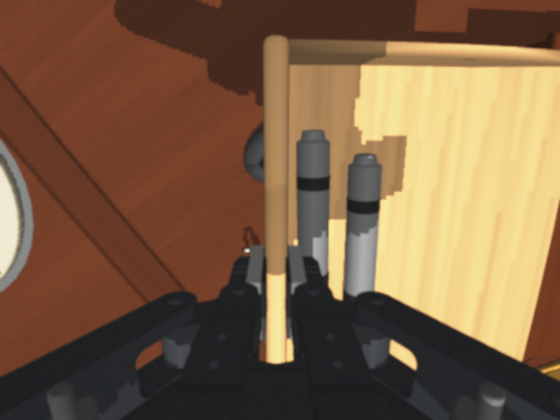

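```bash
python3 -m jog '[[0,0,0,-0.007,0.005,0.015,0],[0,0,0,0,0,0.02,0],[0,0,0,0,0,0.016,0],[0.098,0,0,0,0.0006,-0.0127,0],[0.098,0,0,0,0.0006,-0.0127,0],[0.098,0,0,0,0.0006,-0.0127,0],[0,0,0,0,0.005,0.015,0],[0,0,0,0,0.005,0.014,0],[0,0,0,0,0,0,0]]'
python3 - <<'E'
from h import *
s=observe();T=np.array(s['tool_rot']);print(np.array(s['position'])+.1295*T[:,1]+.0065*T[:,2],np.degrees(np.arccos(-T[2,2])))
E
```

```text
time_s: 12.18
position: [0.3938, 0.0231, 0.1617]
tool_rot: [[-0.002, 0.957, -0.292], [1.0, 0.002, -0.0], [0.0, -0.292, -0.957]]
ft_force: [0.4, -0.5, -0.8]
grip_width: 0.0066
gripper_force: 78.6
[0.51581519 0.02334166 0.11774646] 16.96057623147344
```

```bash
python3 -m jog '[[0.07,0,0,0,0.0005,-0.009,0],[0.07,0,0,0,0.0005,-0.009,0],[0.07,0,0,0,0.0005,-0.009,0],[0.07,0,0,0,0.0005,-0.009,0],[0.07,0,0,0,0.0005,-0.009,0],[0.07,0,0,0,0.0005,-0.009,0],[0.07,0,0,0,0.0005,-0.009,0],[0.02,0,0,0,0.0,-0.003,0],[0,0,0,0,0,0,0],[0,0,0,0,0,0,0]]'
python3 -m jog '[[0,0,0,0,0,0,0],[0,0,0,0,0,0,0],[0,0,0,0,0,0,0],[0,0,0,0,0,0,0],[0,0,0,0,0,0,0]]'
python3 - <<'E'
from h import *
s=observe();T=np.array(s['tool_rot']);print(np.array(s['position'])+.1295*T[:,1]+.0065*T[:,2],np.degrees(np.arccos(-T[2,2])))
a=cam('wrist')['pixels'];b=cam('scene')['pixels'][130:340,130:410]
cv2.imwrite('pics/t1.png',np.hstack([cv2.resize(a,(400,300)),cv2.resize(b,(400,300))])[:,:,::-1])
E
```

```text
time_s: 13.42
position: [0.4293, 0.0226, 0.2176]
tool_rot: [[-0.001, 0.695, -0.719], [1.0, 0.001, -0.001], [-0.0, -0.719, -0.695]]
ft_force: [0.5, -0.4, -1.2]
grip_width: 0.0067
gripper_force: 78.7
time_s: 14.05
position: [0.4296, 0.0224, 0.2174]
tool_rot: [[-0.001, 0.694, -0.72], [1.0, 0.001, -0.001], [0.0, -0.72, -0.694]]
ft_force: [-0.0, 0.7, -0.7]
grip_width: 0.0073
gripper_force: 78.7
[0.51481847 0.0225341  0.11958555] 46.06587445547417
```

View pics/t1.png

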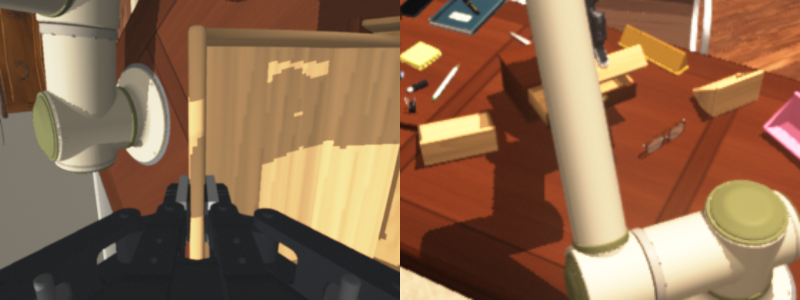

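```bash
python3 -m jog '[[0,0,0,0,-0.0215,-0.021,0],[0,0,0,0,-0.0215,-0.021,0],[-0.1,0,0,0,0,0,0],[-0.1,0,0,0,0,0,0],[-0.1,0,0,0,0,0,0],[-0.1,0,0,0,0,0,0],[-0.1,0,0,0,0,0,0],[-0.1,0,0,0,0,0,0],[-0.1,0,0,0,0,0,0],[-0.104,0,0,0,0,0,0]]'
python3 -m jog '[[0,0,0,0.02,-0.007,0,0],[0,0,0,0.03,-0.011,0,0],[0,0,0,0.04,-0.014,0,0],[0,0,0,0.045,-0.016,0,0],[0,0,0,0.045,-0.016,0,0],[0,0,0,0.04,-0.014,0,0],[0,0,0,0.03,-0.011,0,0],[0,0,0,0.017,-0.006,0,0],[0,0,0,0,0,0,0]]'
python3 - <<'E'
from h import *
a=cam('wrist')['pixels'];b=cam('top')['pixels'][90:240,200:400]
cv2.imwrite('pics/t2.png',np.hstack([cv2.resize(a,(400,300)),cv2.resize(b,(400,300))])[:,:,::-1])
E
```

```text
time_s: 15.4
position: [0.4298, 0.0225, 0.2776]
tool_rot: [[-0.001, 1.0, 0.003], [1.0, 0.001, -0.0], [-0.0, 0.003, -1.0]]
ft_force: [0.4, -0.0, -0.5]
grip_width: 0.0074
gripper_force: 78.6
time_s: 16.52
position: [0.3342, 0.2899, 0.2774]
tool_rot: [[-0.003, 1.0, -0.001], [1.0, 0.003, -0.0], [-0.0, -0.001, -1.0]]
ft_force: [0.5, -0.1, -0.7]
grip_width: 0.007
gripper_force: 78.6
```

View pics/t2.png

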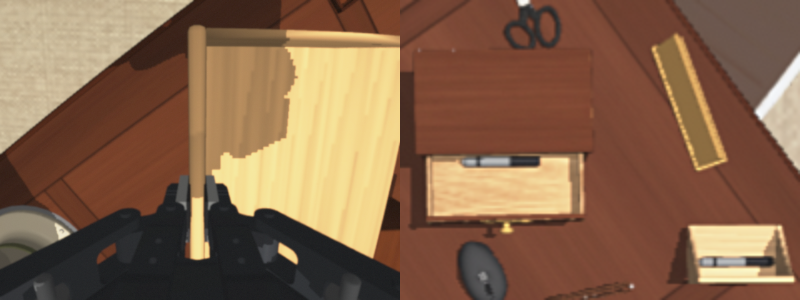

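The pens left the tray: one shows at the rear of the drawer and the other is presumably under the top board. Next I set the large tray down.

```bash
python3 -m jog '[[0,0,0,0,0,0.03,0],[0,0,0,0,0,0.045,0],[0,0,0,0,0,0.045,0],[0,0,0,0,0,0.045,0],[0,0,0,0,0,0.04,0],[0,0,0,0,0,0.025,0],[0,0,0,0,0,0.012,0],[0,0,0,0,0,0.007,0],[0,0,0,0,0,0,0]]'
```

```text
time_s: 17.75
position: [0.3351, 0.2893, 0.0288]
tool_rot: [[-0.001, 1.0, 0.001], [1.0, 0.001, 0.0], [0.0, 0.001, -1.0]]
ft_force: [0.8, 0.7, -0.5]
grip_width: 0.0071
gripper_force: 78.6
```

```bash
python3 -m jog '[[0,0,0,0,0,0.0015,0],[0,0,0,0,0,0,0],[0,0,0,0,0,0,45],[0,0,0,0,0,0,45],[0,0,0,0,0,0,45],[0,0,0,0,0,-0.03,45],[0,0,0,0,0,-0.05,45],[0,0,0,0,0,-0.06,45],[0,0,0,0,0,-0.06,45],[0,0,0,0,0,0,45]]'
python3 -m jog '[[0,0,0.098,0,0,0,45],[0,0,0.098,0,0,0,45],[0,0,0,0,0.04,0,45],[0,0,0,0.005,0.04,0,45],[0,0,0,0.01,0.04,0,45],[0,0,0,0.02,0.04,0,45],[0,0,0,0.02,0.036,0,45],[0,0,0,0,0,0,45]]'
python3 - <<'E'
from h import *
cam('wrist','w3.png')
E
```

```text
time_s: 19.0
position: [0.3361, 0.2901, 0.2309]
tool_rot: [[-0.001, 1.0, 0.008], [1.0, 0.001, 0.004], [0.004, 0.008, -1.0]]
ft_force: [-0.0, 0.8, -0.5]
grip_width: 0.0383
gripper_force: 0.0
time_s: 20.0
position: [0.5391, 0.3053, 0.2243]
tool_rot: [[0.194, 0.981, -0.003], [0.981, -0.194, -0.001], [-0.002, -0.003, -1.0]]
ft_force: [-0.4, -0.4, -0.6]
grip_width: 0.0388
gripper_force: 0.0
```

View pics/w3.png

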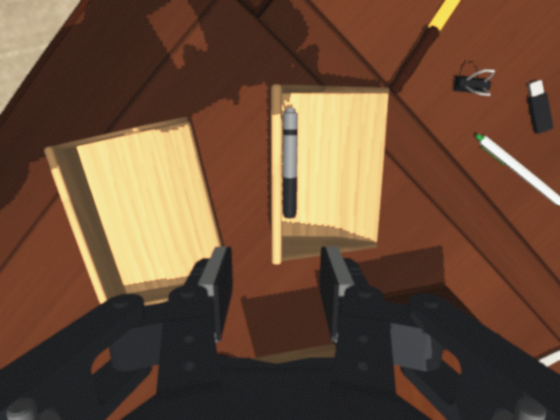

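The large tray is empty and set down at left. The medium tray's back edge runs from (276.5,86) to (276.5,263), with one pen beside it at u≈290.

Run:
```python
from h import *
c=cam('wrist'); edge(c,(276.5,86),(276.8,263),.068)
```

```text
mid [0.5406 0.3111 0.068 ] len 0.1569 yaw 78.97 tool shift [0.0067 0.0027 0.1576] edge in tool deg 179.85
```

```bash
python3 -m jog '[[0,0,0,0.0065,0.0025,0.03,45],[0,0,0,0,0,0.045,45],[0,0,0,0,0,0.045,45],[0,0,0,0,0,0.04,45],[0,0,0,0,0,0.016,45],[0,0,0,0,0,0,45],[0,0,0,0,0,0,0],[0,0,0,0,0,0,0],[0,0,0,0,0,0,0],[0,0,0,0,0,0,0]]' 80
python3 -m jog '[[0,0,0,0,0,-0.01,0],[0,0,0,0,0,-0.02,0],[0,0,0,0,0,-0.03,0],[0,0,0,0,0,-0.035,0],[0,0,0,0,0,-0.035,0],[0,0,0,0,0,-0.03,0],[0,0,0,0,0,-0.02,0],[0,0,0,0,0,-0.01,0],[0,0,-0.096,0,0,0,0],[0,0,-0.096,0,0,0,0]]'
```

```text
time_s: 21.35
position: [0.5421, 0.3115, 0.0529]
tool_rot: [[0.194, 0.981, 0.003], [0.981, -0.194, 0.001], [0.002, 0.003, -1.0]]
ft_force: [-2.0, -1.1, 6.5]
grip_width: 0.0068
gripper_force: 80.7
time_s: 22.6
position: [0.5412, 0.3111, 0.2407]
tool_rot: [[-0.0, 1.0, -0.001], [1.0, 0.0, -0.0], [-0.0, -0.001, -1.0]]
ft_force: [0.1, -0.4, -1.6]
grip_width: 0.007
gripper_force: 79.5
```

```bash
python3 -m jog '[[0,0,0,-0.015,-0.007,0,0],[0,0,0,-0.03,-0.013,0,0],[0,0,0,-0.04,-0.018,0,0],[0,0,0,-0.04,-0.018,0,0],[0,0,0,-0.04,-0.018,0,0],[0,0,0,-0.04,-0.018,0,0],[0,0,0,-0.035,-0.016,0,0],[0,0,0,-0.03,-0.014,0,0],[0,0,0,-0.015,-0.007,0,0],[0,0,0,-0.004,-0.0015,0,0]]'
python3 -m jog '[[0,0,0,0,0,0.02,0],[0,0,0,0,0,0.025,0],[0,0,0,0,0,0.015,0],[0.098,0,0,0,0.003,-0.0103,0],[0.098,0,0,0,0.003,-0.0103,0],[0.098,0,0,0,0.003,-0.0103,0],[0,0,0,0,0.005,0.015,0],[0,0,0,0,0.005,0.014,0],[0,0,0,0,0,0,0]]'
python3 - <<'E'
from h import *
s=observe();T=np.array(s['tool_rot']);print(np.array(s['position'])+.1055*T[:,1]+.032*T[:,2],np.degrees(np.arccos(-T[2,2])))
E
```

```text
time_s: 23.85
position: [0.4096, 0.0221, 0.241]
tool_rot: [[0.004, 1.0, -0.0], [1.0, -0.004, 0.0], [0.0, -0.0, -1.0]]
ft_force: [0.4, -0.6, -1.8]
grip_width: 0.0069
gripper_force: 79.5
time_s: 24.98
position: [0.423, 0.0231, 0.1794]
tool_rot: [[0.002, 0.956, -0.292], [1.0, -0.002, 0.001], [0.0, -0.292, -0.956]]
ft_force: [-0.1, 0.4, -1.5]
grip_width: 0.0067
gripper_force: 79.5
[0.51458377 0.0229381  0.11800018] 16.96493726608278
```

```bash
python3 -m jog '[[0.07,0,0,0,0.0022,-0.0074,0],[0.07,0,0,0,0.0022,-0.0074,0],[0.07,0,0,0,0.0022,-0.0074,0],[0.07,0,0,0,0.0022,-0.0074,0],[0.07,0,0,0,0.0022,-0.0074,0],[0.07,0,0,0,0.0022,-0.0074,0],[0.07,0,0,0,0.0022,-0.0074,0],[0.02,0,0,0,0.0006,-0.002,0],[0,0,0,0,0,0,0],[0,0,0,0,0,0,0]]'
python3 -m jog '[[0,0,0,0,0,0,0],[0,0,0,0,0,0,0],[0,0,0,0,0,0,0],[0,0,0,0,0,0,0],[0,0,0,0,0,0,0]]'
python3 - <<'E'
from h import *
s=observe();T=np.array(s['tool_rot']);print(np.array(s['position'])+.1055*T[:,1]+.032*T[:,2],np.degrees(np.arccos(-T[2,2])))
E
python3 -m jog '[[0,0,0,0,-0.025,-0.024,0],[0,0,0,0,-0.025,-0.024,0],[-0.1,0,0,0,0,0,0],[-0.1,0,0,0,0,0,0],[-0.1,0,0,0,0,0,0],[-0.1,0,0,0,0,0,0],[-0.1,0,0,0,0,0,0],[-0.1,0,0,0,0,0,0],[-0.1,0,0,0,0,0,0],[-0.104,0,0,0,0,0,0]]'
```

```text
time_s: 26.22
position: [0.4629, 0.0226, 0.219]
tool_rot: [[0.003, 0.695, -0.719], [1.0, -0.002, 0.002], [-0.0, -0.719, -0.695]]
ft_force: [-0.3, 0.4, -0.8]
grip_width: 0.0068
gripper_force: 79.7
time_s: 26.85
position: [0.4631, 0.0225, 0.2186]
tool_rot: [[0.003, 0.694, -0.72], [1.0, -0.002, 0.002], [-0.0, -0.72, -0.694]]
ft_force: [-0.3, 0.3, -1.8]
grip_width: 0.0068
gripper_force: 79.7
[0.51329679 0.02229941 0.12043953] 46.067340414188386
time_s: 28.1
position: [0.4628, 0.0225, 0.2881]
tool_rot: [[0.003, 1.0, 0.003], [1.0, -0.003, -0.0], [-0.0, 0.003, -1.0]]
ft_force: [0.5, -0.6, -1.8]
grip_width: 0.0066
gripper_force: 79.6
```

```bash
python3 -m jog '[[0,0,0,0.02,-0.01,0,0],[0,0,0,0.04,-0.02,0,0],[0,0,0,0.04,-0.02,0,0],[0,0,0,0.03,-0.013,0,0],[0,0,0,0,0,0,0]]'
python3 - <<'E'
from h import *
c=cam('top','top3.png')['pixels'];a=cam('wrist','w4.png')['pixels']
b=c[100:280,100:320]
z=np.zeros((600,800,3),np.uint8);z[:,:500]=cv2.resize(b,(500,600)) if 0 else 0
z[:410,:500]=cv2.resize(b,(500,410));z[:225,500:]=cv2.resize(a,(300,225));s=c[180:260,320:440];z[225:425,500:]=cv2.resize(s,(300,200))
cv2.imwrite('pics/t3.png',z[:425,:,::-1])
E
```

```text
time_s: 28.72
position: [0.3992, 0.154, 0.2881]
tool_rot: [[-0.0, 1.0, -0.0], [1.0, 0.0, 0.0], [0.0, -0.0, -1.0]]
ft_force: [0.5, -0.6, -1.2]
grip_width: 0.007
gripper_force: 79.6
```

View pics/t3.png

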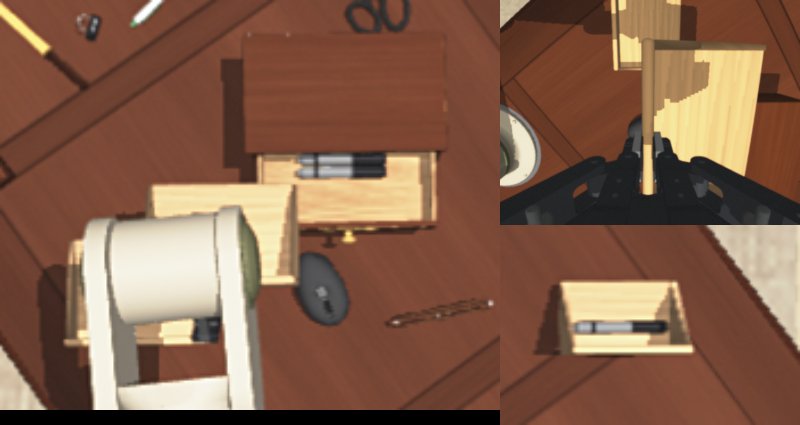

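The medium tray is empty, and two pens are visible in the drawer with one hidden behind them. The wrist view at upper right shows the large tray's near corner around (211,127) at full scale, so I zoom in on it.

Run:
```python
import cv2
a=cv2.imread('pics/w4.png')[0:150,180:350];b=cv2.imread('pics/top3.png')[195:265,120:170]
import numpy as np
A=cv2.resize(a,None,fx=3,fy=3,interpolation=2);B=cv2.resize(b,None,fx=5.6,fy=5.6,interpolation=2)
z=np.zeros((450,800,3),np.uint8);z[:,:510]=A;z[:B.shape[0],515:515+B.shape[1]]=B
cv2.imwrite('pics/z4.png',z)
```

```text
(no output)
```

View pics/z4.png

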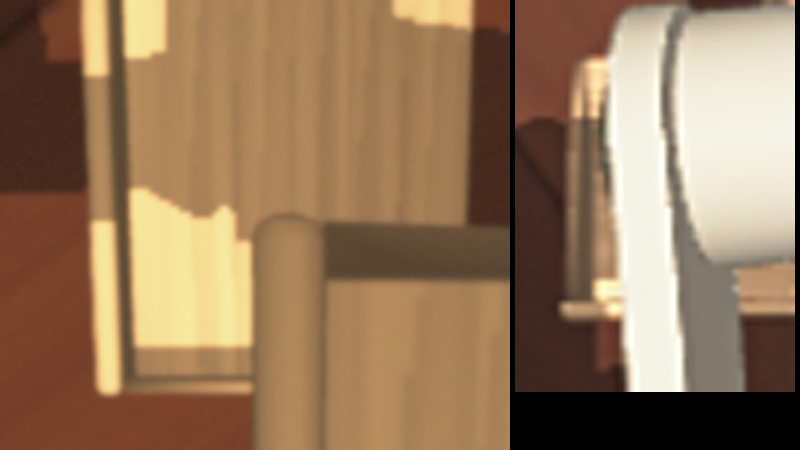

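The large tray's back-board centreline goes from (211.7,0) to its right end at (216.3,131) in the wrist image. Its left end in the top image is at (128.4,250.4).

Run:
```python
from h import *
c=cam('wrist')
A=plane(c,(211.7,0),.046);B=plane(c,(216.3,131),.046);print(A,B,np.degrees(np.arctan2(A[1]-B[1],A[0]-B[0])))
t=cam('top');C=plane(t,(128.4,250.4),.046);print(C, np.linalg.norm(C-B),(B+C)/2,np.degrees(np.arctan2(C[1]-B[1],C[0]-B[0])))
```

```text
[0.33776657 0.32590939 0.046     ] [0.33733631 0.19613113 0.046     ] 89.81004520368467
[0.3325145  0.37768306 0.046     ] 0.18161595327698893 [0.33492541 0.28690709 0.046     ] 91.52135210345317
```

```bash
python3 -m jog '[[0,0,0,0.02,-0.007,0,0],[0,0,0,0.035,-0.012,0,0],[0,0,0,0.04,-0.014,0,0],[0,0,0,0.03,-0.01,0,0],[0,0,0,0.0095,-0.0037,0,0],[0,0,0,0,0,0.03,0],[0,0,0,0,0,0.045,0],[0,0,0,0,0,0.045,0],[0,0,0,0,0,0.03,0],[0,0,0,0,0,0,0]]'
python3 - <<'E'
from h import *
cam('wrist','w5.png')
E
```

```text
time_s: 30.18
position: [0.3539, 0.2861, 0.1367]
tool_rot: [[0.004, 1.0, -0.004], [1.0, -0.004, -0.002], [-0.002, -0.004, -1.0]]
ft_force: [-0.4, -0.5, -0.2]
grip_width: 0.007
gripper_force: 79.6
```

View pics/w5.png

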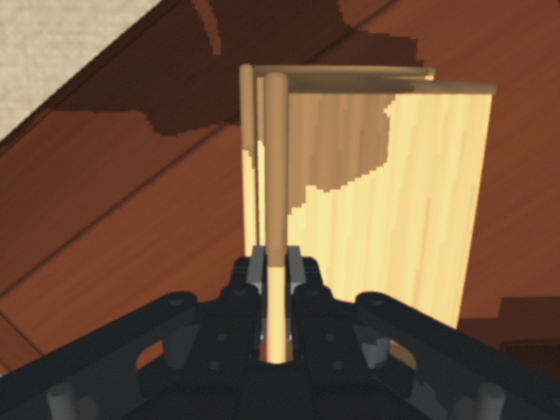

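The large tray's back end shows at (247,66) and the held medium tray's back end at (277,74). I check both against the expected positions.

Run:
```python
from h import *
c=cam('wrist')
print(plane(c,(247,65),.046),plane(c,(249,230),.046),plane(c,(277,73),.1367+.0151),observe()['position'])
```

```text
[0.33813658 0.38032193 0.046     ] [0.3369178  0.26999442 0.046     ] [0.35686321 0.36543511 0.1518    ] [0.35507501 0.28699634 0.13891717]
```

```bash
python3 -m jog '[[0,0,0,0.0015,-0.001,0.02,0],[0,0,0,0,0,0.025,0],[0,0,0,0,0,0.02,0],[0,0,0,0,0,0.01,0],[0,0,0,0,0,0.004,0],[0,0,0,0,0,0,0],[0,0,0,0,0,0.002,0],[0,0,0,0,0,0,0]]'
```

```text
time_s: 31.28
position: [0.3532, 0.2888, 0.0572]
tool_rot: [[0.003, 1.0, 0.0], [1.0, -0.003, 0.0], [0.0, 0.0, -1.0]]
ft_force: [0.4, 0.0, -1.6]
grip_width: 0.0071
gripper_force: 79.5
```

```bash
python3 -m jog '[[0,0,0,0,0,0.001,0],[0,0,0,0,0,0,0]]';python3 -m jog '[[0,0,0,0,0,0.001,0],[0,0,0,0,0,0,0]]'
```

```text
time_s: 31.52
position: [0.3532, 0.2889, 0.0569]
tool_rot: [[0.003, 1.0, 0.001], [1.0, -0.003, 0.0], [0.0, 0.001, -1.0]]
ft_force: [-2.2, -1.5, 10.3]
grip_width: 0.0067
gripper_force: 81.2
time_s: 31.78
position: [0.3533, 0.2889, 0.0568]
tool_rot: [[0.003, 1.0, 0.002], [1.0, -0.003, 0.001], [0.001, 0.002, -1.0]]
ft_force: [-5.1, -3.8, 24.2]
grip_width: 0.0069
gripper_force: 83.1
```

```bash
python3 -m jog '[[0,0,0,0,0,-0.001,0],[0,0,0,0,0,0,40],[0,0,0,0,0,0,40],[0,0,0,0,0,0,40],[0,0,0,0,0,-0.03,40],[0,0,0,0,0,-0.05,40],[0,0,0,0,0,-0.06,40],[0,0,0,0,0,-0.05,40],[0,0,0,-0.02,0,0,40],[0,0,0,-0.03,0.002,0,40]]'
python3 -m jog '[[0,0,0,-0.045,0.003,0,40],[0,0,0,-0.045,0.003,0,40],[0,0,0,-0.045,0.003,0,40],[0,0,0,-0.045,0.003,0,40],[0,0,0,-0.045,0.003,0,40],[0,0,0,-0.045,0.003,0,40],[0,0,0,-0.045,0.003,0,40],[0,0,0,-0.045,0.003,0,40],[0,0,0,-0.045,0.003,0,40],[0,0,0,-0.045,0.003,0,40]]'
python3 -m jog '[[0,0,0,-0.045,0.003,0,40],[0,0,0,-0.035,0,0,40],[0,0,0,-0.02,0,0,40],[0,0,0,0,0,0,40]]'
python3 - <<'E'
from h import *
cam('wrist','w6.png'); cam('top','top4.png')
a=cv2.imread('pics/w6.png');b=cv2.imread('pics/top4.png')[130:265,115:295]
cv2.imwrite('pics/t6.png',np.hstack([cv2.resize(a,(400,300)),cv2.resize(b,(400,300))]))
E
```

```text
time_s: 33.02
position: [0.3549, 0.2385, 0.2463]
tool_rot: [[0.002, 1.0, 0.001], [1.0, -0.002, 0.0], [0.0, 0.001, -1.0]]
ft_force: [0.7, -0.3, 0.3]
grip_width: 0.0343
gripper_force: 0.0
time_s: 34.28
position: [0.3834, -0.2128, 0.2458]
tool_rot: [[0.003, 1.0, -0.0], [1.0, -0.003, 0.0], [0.0, -0.0, -1.0]]
ft_force: [1.2, 0.2, -0.8]
grip_width: 0.0339
gripper_force: 0.0
time_s: 34.78
position: [0.3862, -0.3117, 0.2456]
tool_rot: [[0.004, 1.0, -0.0], [1.0, -0.004, 0.001], [0.001, -0.0, -1.0]]
ft_force: [-0.3, 0.2, -0.1]
grip_width: 0.034
gripper_force: 0.0
```

View pics/t6.png

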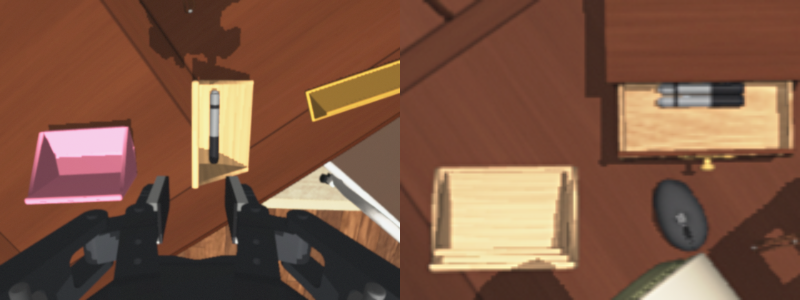

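The medium tray sits squarely in the large one. The small tray's back edge runs from about (272,114) to (274,261) at full scale.

Run:
```python
from h import *
c=cam('wrist'); 
p=c['pixels'].astype(int)
for v in(130,170,210,250):
    r=p[v,255:300];print(v,[int(x) for x in r.sum(1)])
edge(c,(272,114),(274,261),.09)
```

```text
130 [229, 224, 226, 228, 228, 225, 227, 226, 222, 223, 227, 231, 295, 453, 589, 638, 653, 661, 663, 664, 657, 644, 614, 602, 638, 657, 660, 650, 646, 646, 649, 652, 653, 654, 654, 652, 646, 622, 552, 458, 408, 389, 413, 451, 482]
170 [245, 242, 246, 240, 239, 233, 218, 198, 186, 187, 185, 210, 304, 480, 603, 646, 660, 660, 659, 657, 647, 627, 603, 604, 630, 644, 648, 648, 650, 656, 660, 664, 665, 664, 661, 654, 644, 612, 521, 427, 437, 476, 511, 543, 569]
210 [256, 256, 260, 258, 255, 254, 252, 253, 254, 252, 256, 272, 332, 483, 609, 655, 671, 676, 676, 671, 657, 615, 540, 459, 425, 422, 423, 422, 424, 439, 471, 519, 547, 549, 535, 509, 454, 331, 200, 140, 147, 157, 165, 186, 199]
250 [261, 262, 261, 263, 260, 260, 265, 261, 265, 266, 269, 276, 333, 470, 593, 646, 667, 674, 674, 671, 655, 615, 507, 356, 285, 278, 277, 282, 279, 270, 264, 258, 256, 254, 253, 262, 263, 276, 290, 297, 316, 329, 338, 362, 383]
mid [ 0.3853 -0.3138  0.09  ] len 0.132 yaw 90.53 tool shift [-0.0037 -0.0011  0.1561] edge in tool deg 179.35
```

```bash
python3 -m jog '[[0,0,0,-0.003,-0.001,0.03,40],[0,0,0,0,0,0.045,40],[0,0,0,0,0,0.045,40],[0,0,0,0,0,0.04,40],[0,0,0,0,0,0.014,40],[0,0,0,0,0,0,40],[0,0,0,0,0,0,0],[0,0,0,0,0,0,0],[0,0,0,0,0,0,0],[0,0,0,0,0,0,0]]' 80
python3 -m jog '[[0,0,0,0,0,-0.01,0],[0,0,0,0,0,-0.02,0],[0,0,0,0,0,-0.03,0],[0,0,0,0,0,-0.035,0],[0,0,0,0,0,-0.035,0],[0,0,0,0,0,-0.03,0],[0,0,0,0,0,-0.02,0],[0,0,0,0,0,-0.01,0],[0,0,0,0,0,0,0]]'
```

```text
time_s: 36.17
position: [0.3854, -0.3146, 0.0728]
tool_rot: [[0.003, 1.0, 0.001], [1.0, -0.003, -0.001], [-0.001, 0.001, -1.0]]
ft_force: [-2.0, 0.8, 7.3]
grip_width: 0.0071
gripper_force: 80.6
time_s: 37.3
position: [0.3853, -0.3143, 0.2622]
tool_rot: [[0.003, 1.0, 0.0], [1.0, -0.003, -0.0], [-0.0, 0.0, -1.0]]
ft_force: [0.6, 0.1, -1.0]
grip_width: 0.007
gripper_force: 79.4
```

```bash
python3 -m jog '[[0,0,0,0.015,0.002,0,0],[0,0,0,0.03,0.004,0,0],[0,0,0,0.04,0.006,0,0],[0,0,0,0.045,0.007,0,0],[0,0,0,0.045,0.007,0,0],[0,0,0,0.045,0.007,0,0],[0,0,0,0.045,0.006,0,0],[0,0,0,0.035,0.005,0,0],[0,0,0,0.025,0.003,0,0],[0,0,0,0.011,0.002,0,0]]'
python3 -m jog '[[0,0,0,0,0,0.02,0],[0,0,0,0,0,0.025,0],[0,0,0,0,0,0.017,0],[0.098,0,0,0,0.0051,-0.008,0],[0.098,0,0,0,0.0051,-0.008,0],[0.098,0,0,0,0.0051,-0.008,0],[0,0,0,0,0.005,0.015,0],[0,0,0,0,0.005,0.014,0],[0,0,0,0,0,0,0]]'
python3 - <<'E'
from h import *
s=observe();T=np.array(s['tool_rot']);print(np.array(s['position'])+.0815*T[:,1]+.0518*T[:,2],np.degrees(np.arccos(-T[2,2])))
E
```

```text
time_s: 38.55
position: [0.4346, 0.0232, 0.2614]
tool_rot: [[0.001, 1.0, -0.001], [1.0, -0.001, 0.0], [0.0, -0.001, -1.0]]
ft_force: [-0.3, -0.0, -2.7]
grip_width: 0.0072
gripper_force: 79.4
time_s: 39.67
position: [0.4533, 0.0215, 0.1906]
tool_rot: [[0.003, 0.956, -0.292], [1.0, -0.003, 0.001], [0.001, -0.292, -0.956]]
ft_force: [0.6, -0.5, -0.2]
grip_width: 0.0065
gripper_force: 79.4
[0.51606679 0.02131513 0.11727919] 16.995742660906092
```

```bash
python3 -m jog '[[0.07,0,0,0,0.0036,-0.0057,0],[0.07,0,0,0,0.0036,-0.0057,0],[0.07,0,0,0,0.0036,-0.0057,0],[0.07,0,0,0,0.0036,-0.0057,0],[0.07,0,0,0,0.0036,-0.0057,0],[0.07,0,0,0,0.0036,-0.0057,0],[0.07,0,0,0,0.0036,-0.0057,0],[0.02,0,0,0,0.001,-0.0016,0],[0,0,0,0,0,0,0],[0,0,0,0,0,0,0]]'
python3 -m jog '[[0,0,0,0,0,0,0],[0,0,0,0,0,0,0],[0,0,0,0,0,0,0],[0,0,0,0,0,0,0],[0,0,0,0,0,0,0]]'
python3 - <<'E'
from h import *
s=observe();T=np.array(s['tool_rot']);print(np.array(s['position'])+.0815*T[:,1]+.0518*T[:,2],np.degrees(np.arccos(-T[2,2])))
E
python3 -m jog '[[0,0,0,0,-0.025,-0.024,0],[0,0,0,0,-0.025,-0.024,0],[-0.1,0,0,0,0,0,0],[-0.1,0,0,0,0,0,0],[-0.1,0,0,0,0,0,0],[-0.1,0,0,0,0,0,0],[-0.1,0,0,0,0,0,0],[-0.1,0,0,0,0,0,0],[-0.1,0,0,0,0,0,0],[-0.104,0,0,0,0,0,0]]'
python3 -m jog '[[0,0,0,0.02,-0.01,0,0],[0,0,0,0.04,-0.018,0,0],[0,0,0,0.045,-0.022,0,0],[0,0,0,0.045,-0.022,0,0],[0,0,0,0.03,-0.014,0,0],[0,0,0,0.01,-0.005,0,0],[0,0,0,0,0,0,0]]'
python3 - <<'E'
from h import *
cam('wrist','w7.png'); cam('top','top5.png')
a=cv2.imread('pics/w7.png');b=cv2.imread('pics/top5.png')[130:265,115:295]
cv2.imwrite('pics/t7.png',np.hstack([cv2.resize(a,(400,300)),cv2.resize(b,(400,300))]))
E
```

```text
time_s: 40.92
position: [0.4965, 0.0214, 0.2151]
tool_rot: [[0.003, 0.695, -0.719], [1.0, -0.002, 0.002], [-0.0, -0.719, -0.695]]
ft_force: [0.3, -0.5, -1.3]
grip_width: 0.0071
gripper_force: 79.5
time_s: 41.55
position: [0.4968, 0.0213, 0.2146]
tool_rot: [[0.003, 0.694, -0.72], [1.0, -0.002, 0.002], [0.0, -0.72, -0.694]]
ft_force: [-0.5, 0.2, -2.1]
grip_width: 0.0071
gripper_force: 79.5
[0.51602404 0.02129287 0.11992556] 46.06678782467448
time_s: 42.8
position: [0.4964, 0.0214, 0.2841]
tool_rot: [[0.003, 1.0, 0.003], [1.0, -0.003, -0.0], [-0.0, 0.003, -1.0]]
ft_force: [-0.4, 0.6, -1.2]
grip_width: 0.007
gripper_force: 79.4
time_s: 43.68
position: [0.4061, 0.2116, 0.2839]
tool_rot: [[0.002, 1.0, -0.0], [1.0, -0.002, -0.0], [-0.0, -0.0, -1.0]]
ft_force: [0.9, -0.5, -0.8]
grip_width: 0.007
gripper_force: 79.4
```

View pics/t7.png

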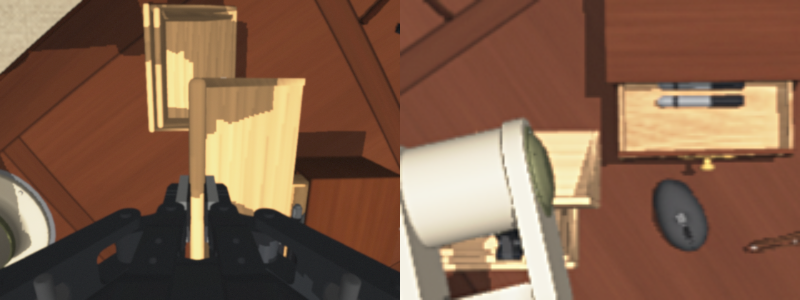

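The small tray is empty and the nested pair stands at full-scale u≈205–240, v≈5–182 in the wrist view. A drawer pen shows near (700,100). That was my last picture, so I measure numerically from here.

Run:
```python
from h import *
c=cam('wrist');p=c['pixels'].astype(int).sum(2)
for v in(60,100,150,165):print(v,[int(x) for x in p[v,198:246]])
for u in(207,210,212):print('col',u,[int(x) for x in p[168:192,u]])
for u in(224,227,230):print('col',u,[int(x) for x in p[150:192,u]])
for u,z in(((227,0),.072),((216,0),.046)):print(proj(c,[[.3375,.288-.092,.046],[.3375,.288+.092,.046],[.354,.288-.08,.072],[.354,.288+.08,.072]]))
```

```text
60 [146, 139, 162, 231, 316, 359, 375, 384, 384, 381, 354, 309, 262, 227, 227, 220, 229, 276, 345, 385, 397, 412, 408, 400, 371, 331, 275, 234, 224, 225, 211, 213, 229, 275, 335, 378, 389, 392, 397, 399, 401, 401, 408, 415, 423, 420, 408, 399]
100 [227, 236, 233, 238, 294, 419, 541, 606, 626, 634, 635, 622, 583, 491, 350, 250, 229, 248, 325, 459, 552, 598, 614, 618, 610, 581, 522, 412, 299, 244, 228, 224, 225, 261, 389, 545, 611, 627, 631, 635, 636, 632, 634, 634, 631, 626, 624, 623]
150 [233, 234, 237, 234, 235, 238, 254, 340, 486, 584, 624, 636, 638, 632, 605, 537, 403, 285, 238, 239, 331, 476, 568, 610, 626, 629, 618, 585, 508, 385, 283, 238, 233, 227, 229, 255, 315, 372, 409, 425, 431, 436, 434, 436, 435, 435, 426, 420]
165 [231, 223, 227, 225, 229, 226, 228, 246, 346, 496, 589, 624, 636, 638, 628, 597, 510, 375, 273, 243, 276, 390, 510, 589, 618, 630, 627, 611, 563, 463, 335, 264, 236, 230, 224, 230, 243, 260, 273, 280, 278, 283, 282, 278, 278, 278, 279, 279]
col 207 [480, 474, 461, 444, 425, 408, 393, 378, 373, 359, 351, 347, 348, 352, 341, 297, 257, 241, 235, 235, 236, 237, 23
[... 456 characters left out ...]
34, 234, 237, 240, 242, 238]
col 227 [385, 393, 401, 400, 403, 412, 415, 424, 427, 432, 439, 442, 446, 452, 457, 463, 469, 469, 468, 474, 477, 482, 486, 488, 494, 489, 457, 405, 336, 317, 333, 343, 330, 275, 246, 240, 240, 241, 241, 237, 238, 235]
col 230 [233, 232, 231, 231, 234, 234, 234, 236, 237, 231, 228, 236, 237, 231, 237, 236, 235, 235, 237, 237, 244, 244, 256, 269, 284, 294, 287, 272, 284, 328, 350, 366, 345, 285, 248, 237, 236, 236, 236, 237, 236, 238]
[[212.44522804 184.80087143]
 [204.18967021   3.5578519 ]
 [223.41189146 178.63173793]
 [216.95147414   9.16631002]]
[[212.44522804 184.80087143]
 [204.18967021   3.5578519 ]
 [223.41189146 178.63173793]
 [216.95147414   9.16631002]]
```

```bash
python3 -m jog '[[0,0,0,0.02,-0.01,0,0],[0,0,0,0.035,-0.016,0,0],[0,0,0,0.0215,-0.0096,0,0],[0,0,0,0,0,0.03,0],[0,0,0,0,0,0.045,0],[0,0,0,0,0,0.045,0],[0,0,0,0,0,0.02,0],[0,0,0,0,0,0,0]]'
python3 - <<'E'
from h import *
c=cam('wrist');p=c['pixels'].astype(int).sum(2);s=observe();print(s['position'])
for v in(90,130,150):print(v,[int(x) for x in p[v,225:295]])
for u in(275,278):print('col',u,[int(x) for x in p[40:130,u]])
x,y,z=s['position'];print(proj(c,[[x,y+.068,z+.0172],[x,y,z+.0172],[.354,.3685,.072],[.354,.2885,.072],[.3375,.38,.046]]))
E
```

```text
time_s: 44.82
position: [0.3709, 0.2873, 0.1429]
tool_rot: [[0.004, 1.0, -0.003], [1.0, -0.004, -0.001], [-0.001, -0.003, -1.0]]
ft_force: [0.4, 0.4, -1.1]
grip_width: 0.0069
gripper_force: 79.3
[0.37146576 0.28777229 0.14403377]
90 [388, 365, 326, 280, 242, 230, 221, 217, 224, 281, 361, 414, 418, 386, 354, 358, 372, 384, 396, 402, 410, 414, 413, 401, 386, 369, 347, 312, 270, 236, 227, 227, 226, 227, 225, 221, 218, 220, 215, 218, 213, 222, 218, 222, 224, 225, 229, 228, 227, 233, 230, 232, 234, 234, 239, 240, 235, 237, 233, 232, 231, 238, 240, 237, 238, 232, 236, 236, 237, 233]
130 [429, 415, 389, 348, 296, 255, 243, 231, 223, 248, 366, 538, 621, 631, 576, 458, 389, 384, 395, 407, 416, 422, 427, 421, 416, 399, 378, 350, 307, 262, 237, 230, 232, 268, 332, 382, 398, 385, 351, 328, 346, 378, 396, 404, 414, 421, 428, 431, 432, 430, 430, 434, 433, 435, 435, 435, 433, 423, 412, 403, 391, 371, 345, 345, 377, 391, 397, 394, 397, 401]
150 [615, 570, 503, 451, 395, 322, 263, 243, 233, 227, 266, 427, 594, 643, 628, 541, 416, 380, 395, 409, 415, 421, 429, 430, 426, 409, 390, 361, 324, 273, 246, 2
[... 557 characters left out ...]
 376, 399, 406, 413, 417, 423, 427, 429, 436, 431, 429, 433, 432, 434, 432, 432, 431, 433, 431]
col 278 [132, 126, 127, 123, 124, 133, 128, 132, 131, 131, 134, 138, 136, 134, 131, 131, 135, 130, 135, 131, 131, 132, 132, 133, 134, 132, 132, 145, 213, 302, 335, 338, 329, 320, 301, 280, 256, 245, 250, 282, 337, 377, 392, 391, 369, 321, 275, 250, 244, 237, 234, 232, 219, 220, 233, 274, 355, 412, 430, 431, 431, 431, 431, 434, 431, 432, 427, 423, 388, 351, 353, 380, 401, 410, 416, 421, 427, 431, 434, 438, 433, 436, 436, 438, 433, 436, 436, 436, 433, 438]
[[272.24741661 103.42932601]
 [273.36244602 282.59956462]
 [244.10775989  83.2092536 ]
 [247.38847168 214.7081347 ]
 [221.874572    67.7282509 ]]
```

```bash
python3 -m jog '[[0,0,0,-0.002,-0.0005,0.02,0],[0,0,0,0,0,0.02,0],[0,0,0,0,0,0.013,0],[0,0,0,0,0,0.006,0],[0,0,0,0,0,0.001,0],[0,0,0,0,0,0,0]]'; python3 -m jog '[[0,0,0,0,0,0.001,0],[0,0,0,0,0,0,0]]';python3 -m jog '[[0,0,0,0,0,0.001,0],[0,0,0,0,0,0,0]]'
```

```text
time_s: 45.62
position: [0.3707, 0.2864, 0.0844]
tool_rot: [[0.003, 1.0, 0.001], [1.0, -0.003, 0.0], [0.0, 0.001, -1.0]]
ft_force: [0.1, -0.9, -2.2]
grip_width: 0.007
gripper_force: 79.5
time_s: 45.88
position: [0.3704, 0.2863, 0.083]
tool_rot: [[0.003, 1.0, 0.0], [1.0, -0.003, 0.0], [0.0, 0.0, -1.0]]
ft_force: [-0.1, 0.8, -1.8]
grip_width: 0.007
gripper_force: 79.5
time_s: 46.12
position: [0.3703, 0.2862, 0.0819]
tool_rot: [[0.003, 1.0, -0.0], [1.0, -0.003, -0.0], [-0.0, -0.0, -1.0]]
ft_force: [-0.0, 0.4, -1.0]
grip_width: 0.0065
gripper_force: 79.5
```

```bash
python3 -m jog '[[0,0,0,0,0,0.001,0],[0,0,0,0,0,0,0]]';python3 -m jog '[[0,0,0,0,0,0.001,0],[0,0,0,0,0,0,0]]'
```

```text
time_s: 46.38
position: [0.3704, 0.2863, 0.081]
tool_rot: [[0.003, 1.0, 0.0], [1.0, -0.003, 0.0], [0.0, 0.0, -1.0]]
ft_force: [-0.7, -0.3, -0.5]
grip_width: 0.0069
gripper_force: 79.6
time_s: 46.62
position: [0.3701, 0.2863, 0.0808]
tool_rot: [[0.003, 1.0, 0.0], [1.0, -0.003, 0.0], [0.0, 0.0, -1.0]]
ft_force: [-4.2, -1.4, 11.3]
grip_width: 0.0072
gripper_force: 81.3
```

```bash
python3 -m jog '[[0,0,0,0,0,-0.001,0],[0,0,0,0,0,0,40],[0,0,0,0,0,0,40],[0,0,0,0,0,0,40],[0,0,0,0,0,-0.03,40],[0,0,0,0,0,-0.05,40],[0,0,0,0,0,-0.05,40],[0,0,0,0,0,-0.04,40],[0,0,0,-0.025,0.005,0,0],[0,0,0,-0.04,0.008,0,0]]'
python3 -m jog '[[0,0,0,-0.04,0.008,0,0],[0,0,0,-0.04,0.008,0,0],[0,0,0,-0.04,0.008,0,0],[0,0,0,-0.04,0.007,0,0],[0,0,0,-0.04,0.006,0,0],[0,0,0.1745,0,0,0,0],[0,0,0.1745,0,0,0,0],[0,0,0.1745,0,0,0,0],[0,0,0.1745,0,0,0,0],[0,0,0.1745,0,0,0,0]]'
python3 -m jog '[[0,0,0.1745,0,0,0,0],[0,0,0.1745,0,0,0,0],[0,0,0.1745,0,0,0,0],[0,0,0.1745,0,0,0,0],[0,0,0,0,0,0,0]]'
python3 - <<'E'
from h import *
# pens in drawer (wrist view) and stack check in top
c=cam('top');p=c['pixels'].astype(int)
x=np.linspace(.470,.562,24)
for y in(.03,.0,.05,-.02):
    q=proj(c,[[a,y,.07] for a in x]).round().astype(int);print(y,[int(p[v,u].sum()) for u,v in q])
t=proj(c,[[a,.2885,.05] for a in np.linspace(.32,.48,40)]).round().astype(int);print([int(p[v,u].sum()) for u,v in t])
E
```

```text
time_s: 47.88
position: [0.3831, 0.2209, 0.2512]
tool_rot: [[0.001, 1.0, 0.001], [1.0, -0.001, 0.0], [0.0, 0.001, -1.0]]
ft_force: [-0.6, -0.3, -0.4]
grip_width: -0.0
gripper_force: 0.0
time_s: 49.12
position: [0.4195, 0.0211, 0.2508]
tool_rot: [[0.772, 0.636, -0.0], [0.636, -0.772, 0.0], [-0.0, -0.0, -1.0]]
ft_force: [0.7, 0.5, 0.0]
grip_width: 0.0002
gripper_force: 0.0
time_s: 49.75
position: [0.4195, 0.0211, 0.2508]
tool_rot: [[1.0, -0.001, -0.0], [-0.001, -1.0, 0.0], [-0.0, -0.0, -1.0]]
ft_force: [-0.2, -0.3, 0.7]
grip_width: 0.0001
gripper_force: 0.0
0.03 [700, 697, 694, 686, 680, 664, 650, 639, 600, 570, 460, 496, 559, 589, 594, 579, 481, 388, 568, 513, 434, 577, 343, 322]
0.0 [694, 689, 679, 669, 661, 635, 616, 592, 504, 448, 565, 564, 570, 555, 555, 606, 338, 134, 187, 139, 180, 619, 305, 92]
0.05 [705, 702, 699, 692, 689, 678, 669, 657, 632, 614, 588, 498, 444, 563, 578, 607, 460, 386, 571, 516, 442, 577, 325, 259]
-0.02 [686, 682, 665, 653, 639, 603, 572, 468, 449, 561, 582, 598, 570, 576, 594, 620, 451, 173, 180, 141, 375, 613, 311, 133]
[150, 144, 226, 540, 690, 434, 414, 608, 657, 580, 664, 687, 686, 659, 649, 665, 651, 634, 661, 666, 653, 649, 640, 621, 635, 633, 605, 626, 646, 632, 634, 617, 621, 550, 630, 289, 243, 258, 255, 254]
```

```bash
python3 -m jog '[[0,0,0,0,0,0.03,0],[0,0,0,0,0,0.045,0],[0,0,0,0,0,0.045,0],[0,0,0,0,0,0.045,0],[0,0,0,0,0,0.025,0],[0,0,0,0.012,0,0,0],[0,0,0,0.012,0,0,0],[0,0,0,0.008,0,0,0],[0,0,0,0.008,0,0,0],[0,0,0,0.008,0,0,0]]'
python3 -m jog '[[0,0,0,0.008,0,0,0],[0,0,0,0.008,0,0,0],[0,0,0,0.008,0,0,0],[0,0,0,0.008,0,0,0],[0,0,0,0.008,0,0,0],[0,0,0,0.008,0,0,0],[0,0,0,0.008,0,0,0],[0,0,0,0.005,0,0,0],[0,0,0,0,0,0,0]]'
```

```text
time_s: 51.05
position: [0.4682, 0.021, 0.0612]
tool_rot: [[1.0, -0.002, 0.001], [-0.002, -1.0, -0.0], [0.001, 0.0, -1.0]]
ft_force: [-0.6, 0.3, 0.8]
grip_width: -0.0001
gripper_force: 0.2
time_s: 52.18
position: [0.5289, 0.0207, 0.0609]
tool_rot: [[1.0, -0.003, 0.0], [-0.003, -1.0, -0.0], [0.0, 0.0, -1.0]]
ft_force: [0.3, 0.6, -0.7]
grip_width: -0.0
gripper_force: 0.0
```

```bash
python3 -m jog '[[0,0,0,0.004,0,0,0],[0,0,0,0.004,0,0,0],[0,0,0,0,0,0,0]]'; python3 -m jog '[[0,0,0,0.002,0,0,0],[0,0,0,0,0,0,0]]'; python3 -m jog '[[0,0,0,0.002,0,0,0],[0,0,0,0,0,0,0]]'
```

```text
time_s: 52.55
position: [0.5368, 0.0207, 0.0609]
tool_rot: [[1.0, -0.003, 0.0], [-0.003, -1.0, -0.0], [0.0, 0.0, -1.0]]
ft_force: [-0.0, -0.1, 0.7]
grip_width: 0.0001
gripper_force: 0.0
time_s: 52.8
position: [0.5382, 0.0208, 0.0608]
tool_rot: [[1.0, -0.003, -0.001], [-0.003, -1.0, 0.0], [-0.001, -0.0, -1.0]]
ft_force: [-2.7, 0.1, 0.5]
grip_width: 0.0002
gripper_force: 1.2
time_s: 53.05
position: [0.5382, 0.0209, 0.0607]
tool_rot: [[1.0, -0.002, -0.006], [-0.002, -1.0, 0.0], [-0.006, -0.0, -1.0]]
ft_force: [-11.1, -1.0, 7.9]
grip_width: 0.0002
gripper_force: 5.7
```

```bash
python3 -m jog '[[0,0,0,-0.02,0,0,0],[0,0,0,-0.04,0,0,0],[0,0,0,-0.03,0,-0.02,0],[0,0,0,0,0,-0.05,0],[0,0,0,0,0,-0.05,0],[0,0,0,0,0,-0.05,0],[0,0,0,0,0.05,0,0],[0,0,0,0,0.05,0,0],[0,0,0,0,0.05,0,0],[0,0,0,0,0,0,0]]'
python3 - <<'E'
from h import *
c=cam('top');p=c['pixels'].astype(int)
h=cv2.cvtColor(c['pixels'],cv2.COLOR_RGB2HSV)
m=cv2.inRange(h,(12,40,120),(32,170,255)); 
n,l,s,ce=cv2.connectedComponentsWithStats(m)
for i in range(1,n):
    if s[i,4]>60:print(s[i])
# knob (yellow saturated) near the chest front
k=cv2.inRange(h,(18,120,120),(35,255,255))[150:200,235:270];v,u=np.nonzero(k);print('knob px',u.mean()+235,v.mean()+150,v.max()+150)
print(proj(c,[[.550,.021,.073],[.455,.021,.073]]))
# back edges across x at two y
for y in(.24,.2885,.335):
    xs=np.linspace(.325,.40,40);print(y,[int(p[b,a].sum()) for a,b in proj(c,[[x,y,.09] for x in xs]).round().astype(int)])
E
```

```text
time_s: 54.3
position: [0.4503, -0.1317, 0.2308]
tool_rot: [[1.0, -0.007, 0.001], [-0.007, -1.0, -0.001], [0.001, 0.001, -1.0]]
ft_force: [0.3, 0.3, -0.4]
grip_width: -0.0001
gripper_force: 0.0
[  0   0  41  26 462]
[283   0  28  26 395]
[149  33  35  36 754]
[468  46  92  23 907]
[546  48  14  10  63]
[408  55  47  62 436]
[ 380   79   86  164 5683]
[ 84  89  39  35 257]
[466 100  65  24 591]
[ 326  106   38   70 1166]
[    0   113   218   307 34348]
[ 45 129  44  53 254]
[490 138  22   8  81]
[ 184  157  181  256 6595]
[ 128  204   68   49 2942]
[520 296  38  10 138]
[524 304  18  11  61]
[286 386  14  23  63]
[411 390  39  30 606]
knob px 252.8181818181818 171.63636363636363 175
[[252.55934905 172.42611076]
 [252.90290107 205.50249369]]
0.24 [227, 222, 363, 363, 687, 679, 639, 639, 594, 663, 663, 658, 554, 554, 653, 634, 634, 581, 665, 421, 421, 621, 689, 689, 660, 561, 561, 643, 661, 661, 669, 647, 626, 626, 652, 661, 661, 652, 648, 648]
0.2885 [225, 212, 212, 367, 679, 666, 666, 538, 672, 672, 667, 657, 657, 617, 636, 616, 616, 579, 651, 651, 451, 685, 685, 680, 649, 649, 563, 640, 657, 657, 660, 646, 646, 634, 645, 645, 656, 660, 660, 646]
0.335 [199, 226, 226, 458, 687, 687, 659, 529, 529, 675, 656, 656, 573, 633, 652, 652, 613, 649, 649, 642, 406, 406, 671, 678, 647, 647, 361, 324, 324, 339, 342, 342, 345, 342, 342, 339, 332, 330, 330, 324]
```

```bash
python3 -c "
from rig import job;print(job.close_job())"
```

```text
the job is handed in; nothing more can be done
None
```

I handed the job in with all four pens tipped into the upper drawer, the drawer pushed shut, and the medium and small trays nested in the large tray on the desk. The interface did not report a verdict. At the end I confirmed the shut drawer and the tray stack only from camera measurements and contact heights, with no picture viewed.

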